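# Aim the bench thermal camera at the power board

## Robot

A 7-joint arm with a two-finger parallel gripper is mounted at the origin on the work surface. World frame = base frame: x ahead of the robot, y to its left, z up, the work surface at z = 0. Lengths are in m, angles in rad, forces in N, time in s.
With the tool pointing down it reaches from about 0.4 to 0.85 m from the base axis. Payload 4.5 kg.
Tool frame: the origin (TCP) lies between the finger pads; the fingertips stand r.finger_overhang ahead of it and the grasp point (between the pads) lies 8 mm behind it (r.finger_overhang is the distance from the TCP to the fingertips, in m); z points along the fingers, x is the direction in which the jaws open and shut, and the axes are right-handed (so a half turn about z gives the same grasp; the last joint's range is limited). The gripper opens to 88 mm and grips with 3 to 60 N. Pads are 18 mm wide; open, the fingers measure 123 mm over their backs; the gripper's body (75 mm by 187 mm) begins 45 mm behind the grasp point.
Start: joints at [1.185, 0.689, -0.195, 1.565, 0.157, 0.902, -0.215], TCP at [0.255, -0.571, 0.25] pointing down, gripper open.
Joint ranges: [-3.01, 3.01], [-0.46, 2.08], [-1.47, 1.51], [0.13, 2.56], [-1, 4.14], [0.04, 2.09], [-2.66, 2.66]. Speed limits (rad/s): [2.57, 2.57, 3.14, 3.14, 3.14, 3.14, 3.14].

## Interface

Orientations are given as a unit quaternion [x, y, z, w].
In Python, from plant import r gives the robot as it stands.
- The arm moves only by the tool move_arm, never from a script. Its argument "targets" is a list that holds one entry, the list of rows, each a list of 7 numbers: the turn, a rotation vector about the world's x, y, z in rad, then the shift along the world's x, y, z in m, then the opening, from 0 (shut) to 1 (fully open). A call has 1 to 5 rows; each row shifts and turns the pose as measured when the row begins; what a row does not reach is not made up. A row lasts 1/10 s, in which the tool goes at most 50 mm and 8.59 degrees, less where a joint would pass 70% of its speed; a pose out of reach is approached as far as the arm can. A call with a gripper value outside its range is refused whole. The fingers move at their own pace and stop on an object; "force" is the grip in N (left out, the last holds). Time passes only in rows, so rows that do not move let the fingers close. It gives the time, the measured TCP pose, the force and the opening at its end, in the units of the state.
- r.get_state(): the state, without advancing time (a new reading comes with each control period).
- r.snapshot(name): name is "side" or "top"; returns a dict with "frame" (384x512x3 uint8, red, green, blue), "K" (3x3 intrinsics, pixels), "D" ([k1, k2, p1, p2, k3] as OpenCV has them; the pictures are not rectified), "T" (4x4, takes a point from camera to world coordinates). Camera axes: x right, y up, looking along -z (the intrinsics and any distortion apply to the point x, -y, -z); pixel columns grow to the right and rows downward; lengths in m; the calibration is good to about 2 mm. A picture is of the moment at which its call begins. There is no depth.
- r.finish_job(): hands the job in, once; it reports no verdict.
Trained networks look in a picture, given as the dict that the camera call returned (one of the last four; its "shot" number tells which), for a name from the list of things; names that differ only in an ending like _2 or _b are one class to them, and where a whole thing is asked for, a point or a joint stands for the part that bears it (a point fixed in the world has none). Each returns a list of dicts, best first, with "score" (0 to 1); they miss things now and then, are a little off and sometimes report something else, mostly with a low value. They report only what shows in the picture. A call takes as long as a camera call. They do not tell look-alikes from the thing itself.
- r.find_in(picture, query): "centre" ([row, column] in pixels, amid what is visible of it).
The state is a dict: "clock": time; "q": joint angles; "qd": joint speeds; "joint_torque": joint torques, N m; "tool_pos": TCP position; "eef_rot": TCP orientation; "contact_force": force on the tool from outside, world axes, zero at the start; "moment": the same for the moment, N m; "opening": opening from 0.0 (shut) to 1.0 (fully open).
Only numpy, scipy, OpenCV 4.12 (cv2) and the standard library are available. Lean on these libraries where they do the work, as an engineer would, in place of code of your own. Each camera call takes 0.05 s, during which the arm holds its last target. There are 200 camera calls.

## Task

Get the thermal camera ready to watch the power board warm up: swing its red lens cover wide open, turn and tilt the camera on its stand until it looks straight at the middle of the power board's black finned heat sink, and let go. Leave the two boards and everything else on the bench where they are.

Things in the scene. Friction and masses are not known exactly. Their poses are not given: they have to be found in the camera images.
- stand: the camera stand, fixed to the bench: square grey base plate 150 x 150 x 12 mm with an upright aluminium column (32 mm across) that carries the swivel-and-tilt head. Origin: centre of the plate's underside, on the swivel axis; x: the way the camera looks at swivel 0, y: to the left of that, z up. The level tilt axis crosses the swivel axis 172 mm above the bench.
- swivel (a joint): turn of the camera head about the stand's upright axis, rad; 0 = looks along the stand's x, positive = turns anticlockwise seen from above; range -1.5 to 1.5. Stiff (0.35 N m of friction, 0.15 N m s/rad of damping): it stays where it is left.
- tilt (a joint): tilt of the camera about the level cross axis of the head, rad; 0 = looks level, positive = nose down (and handle up); range -0.5 to 0.95. Stiff (0.5 N m of friction, 0.15 N m s/rad of damping): it stays where it is left.
- lens (a point): centre of the front of the lens barrel (black, 48 mm across, 46 mm long) of the white and orange camera. Axes: x along the line of sight, y to the camera's left, z up through its top. It lies at (95, 0, 50) mm from the crossing of swivel and tilt axes, in these axes. The housing, 110 x 60 x 60 mm, reaches from 60 mm behind to 50 mm ahead of the tilt axis; its top is 80 mm above it.
- grip (a point): middle of the handle's black rubber grip, a round bar 22 mm across and 115 mm long with a red end; on its centre line, at (-134.5, -36, -77) mm from the crossing of swivel and tilt axes, in the camera's axes (those of the lens). The handle runs straight back from the camera's right side, drooping 0.52 rad (level when tilt is 0.52); this point is 155 mm along it from the tilt axis.
- cover (a joint): opening of the lens cover, rad; 0 = shut over the lens, range 0 to 2.3; it swings forwards and to the camera's left like a door. Light friction (0.025 N m): it stays where it is left.
- tab (a point): middle of the finger tab (6 mm thick, 34 mm high) of the red lens cover, a disc 56 mm across hinged at the camera's left on a pin parallel to the camera's z, at (3, 33, 0) mm from the lens point. Shut, the tab stands out past the barrel at the right, 58 to 98 mm from the pin (this point: 82), rear face in line with the pin, space behind. Axes: x out of the outer face, y to the pin, z along it.
- power_board: the power board: loose green circuit board 120 x 90 mm (x, y) on 10 mm brass feet, with one big black finned heat sink 60 x 60 mm, a green terminal strip and three blue capacitors, 0.28 kg. Origin: centre of its underside at bench level, z up.
- heatsink (a point): centre of the top of the black heat sink, 35 mm above the bench.
- relay_board: the other loose green board, same size, with a row of four blue relays and no heat sink. Origin: centre of its underside at bench level.
- screwdriver: loose yellow-handled screwdriver 190 mm long lying between the two boards. Origin: at bench level under its middle; x towards the blade.
- estop: loose yellow and black push-button box 100 x 75 mm with a red mushroom button, 94 mm high. Origin: centre of its underside.
- meter: loose yellow handheld multimeter 165 x 82 x 36 mm lying on its back. Origin: centre of its underside.
- parts_tray: loose blue parts tray 130 x 100 x 35 mm. Origin: centre of its underside.
- flux: loose brown glass jar 42 mm across, 85 mm high, standing. Origin: centre of its underside.
Not all that is in view belongs to the job. Leave any purple look-alike of the power_board alone.

How it is judged:
By the outcome, as a careful person would: the job done as asked, in the order asked, and still so for the second after the job is handed in, with the robot touching nothing.
It also fails if it takes over 53 s, if anything falls off the work surface, if the arm or the gripper's body presses on something with over 40 N, if the wrist force passes 120 N, or if a joint passes its speed limit or range.

## Working session

There is one attempt and no reset: what is moved stays moved. The work goes in short steps, Python scripts to look and compute and a tool call to move; the robot and the scene stay as the last step left them, time stands still between calls to the robot, and variables do not carry over. Pictures are saved under pics/ and viewed, about 8 in all and at most 12, crops included, and the job is handed in when it is done.

Besides the shell and the picture viewer there is one more tool, called after "Emit:" in YAML: its name, and indented under it one key for each argument. move_arm: Moves the arm, as the interface text tells. Its arguments: {"type":"object","properties":{"targets":{"type":"array","items":{"type":"array","items":{"type":"array","items":{"type":"number"}}}},"force":{"type":"number"}},"required":["targets"]}

```bash
mkdir -p pics; ls; cat > h.py <<'E'
import numpy as np, cv2
from plant import r
from scipy.spatial.transform import Rotation as R
from scipy.optimize import least_squares
def ray(s,rc):
    p=cv2.undistortPoints(np.array([[[rc[1],rc[0]]]],float),np.array(s["K"]),np.array(s["D"]))[0,0]
    T=np.array(s["T"]); d=T[:3,:3]@np.array([p[0],-p[1],-1]); return T[:3,3],d/np.linalg.norm(d)
def onz(s,rc,z):
    o,d=ray(s,rc); return o+d*(z-o[2])/d[2]
def tri(rays):
    A=0;b=0
    for o,d in rays:
        P=np.eye(3)-np.outer(d,d);A=A+P;b=b+P@o
    x=np.linalg.solve(A,b); return x,[np.linalg.norm((np.eye(3)-np.outer(d,d))@(x-o)) for o,d in rays]
def proj(s,X):
    T=np.array(s["T"]); X=np.atleast_2d(X); c=(X-T[:3,3])@T[:3,:3]; c=c*[1,-1,-1]
    u=cv2.projectPoints(c.reshape(-1,1,3),np.zeros(3),np.zeros(3),np.array(s["K"]),np.array(s["D"]))[0][:,0]
    return u[:,::-1]
def save(s,n,crop=None,k=1):
    f=s["frame"]
    if crop: f=f[crop[0]:crop[1],crop[2]:crop[3]]
    cv2.imwrite("pics/"+n,cv2.resize(f[:,:,::-1],None,fx=k,fy=k,interpolation=cv2.INTER_CUBIC))
E
python3 - <<'E'
from h import *
import pickle
a=r.snapshot("side");b=r.snapshot("top")
pickle.dump((a,b),open("s0.pkl","wb"))
cv2.imwrite("pics/a.png",cv2.resize(a["frame"][:,:,::-1],None,fx=1.5,fy=1.5));cv2.imwrite("pics/b.png",cv2.resize(b["frame"][:,:,::-1],None,fx=1.5,fy=1.5))
for q in ["stand","lens","grip","tab","power_board","heatsink","relay_board","estop","flux","screwdriver","meter","parts_tray"]:
    for n,s in (("side",a),("top",b)):
        print(q,n,[(np.round(x["centre"]).tolist(),round(x["score"],2)) for x in r.find_in(s,q)[:3]])
print(r.finger_overhang,r.get_state())
for s in(a,b): print(np.round(s["T"],3))
E
```

```text
pics
stand side [([235.0, 232.0], 0.61)]
stand top [([184.0, 217.0], 0.7), ([175.0, 253.0], 0.59)]
lens side [([207.0, 237.0], 0.66)]
lens top [([177.0, 214.0], 0.89), ([187.0, 114.0], 0.29)]
grip side [([203.0, 239.0], 0.7)]
grip top []
tab side [([179.0, 246.0], 0.44)]
tab top [([178.0, 254.0], 0.47)]
power_board side [([237.0, 301.0], 0.92), ([194.0, 212.0], 0.9)]
power_board top [([255.0, 248.0], 0.78), ([183.0, 281.0], 0.71), ([184.0, 115.0], 0.63)]
heatsink side [([239.0, 303.0], 0.67), ([193.0, 212.0], 0.62), ([146.0, 273.0], 0.33)]
heatsink top [([151.0, 300.0], 0.9), ([250.0, 245.0], 0.88)]
relay_board side [([197.0, 290.0], 0.72)]
relay_board top [([238.0, 307.0], 0.61), ([175.0, 253.0], 0.37)]
estop side [([146.0, 275.0], 0.78), ([207.0, 235.0], 0.58)]
estop top [([202.0, 405.0], 0.67)]
flux side [([339.0, 208.0], 0.56), ([146.0, 270.0], 0.55)]
flux top [([186.0, 113.0], 0.71)]
screwdriver side []
screwdriver top [([182.0, 283.0], 0.69), ([183.0, 217.0], 0.17)]
meter side [([335.0, 286.0], 0.81)]
meter top [([254.0, 131.0], 0.87), ([185.0, 116.0], 0.15)]
parts_tray side []
[... 289 characters left out ...]
oint_torque': array([-6.33682903e-04, -5.27487874e+01, -1.26742534e+00, -1.53745168e+01,
       -5.19939826e-02, -6.21715280e-04,  2.71009634e-05]), 'tool_pos': array([ 0.25474704, -0.57073551,  0.24973169]), 'eef_rot': array([ 8.38927784e-01, -5.44242752e-01,  5.72378267e-06,  6.19380152e-06]), 'contact_force': array([-0.69147632,  0.0537074 , -0.37539952]), 'moment': array([-0.01914497,  0.00752174, -0.00218609]), 'opening': 1.0021734076791127}
[[-0.983  0.113 -0.147  0.367]
 [-0.185 -0.639  0.747  0.865]
 [-0.01   0.761  0.649  0.957]
 [ 0.     0.     0.     1.   ]]
[[-0.012  0.985 -0.169  0.363]
 [-1.    -0.007  0.028 -0.033]
 [ 0.026  0.17   0.985  1.121]
 [ 0.     0.     0.     1.   ]]
```

View pics/a.png

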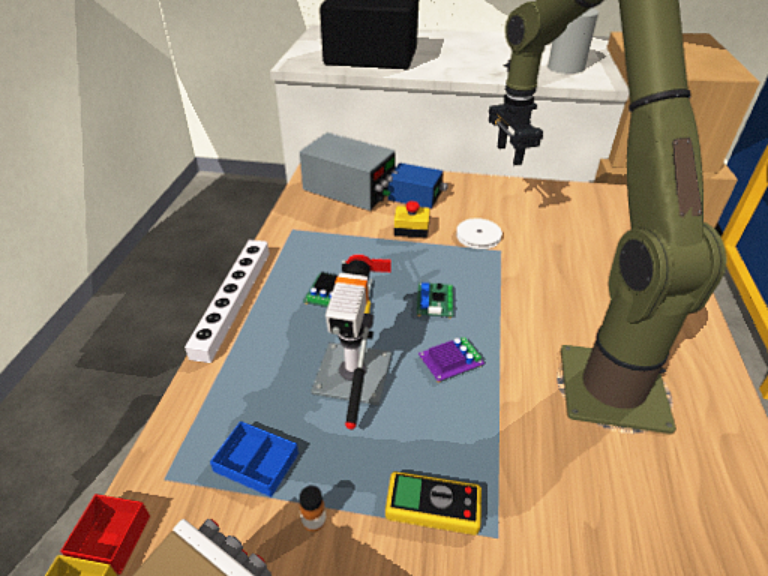

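View pics/b.png

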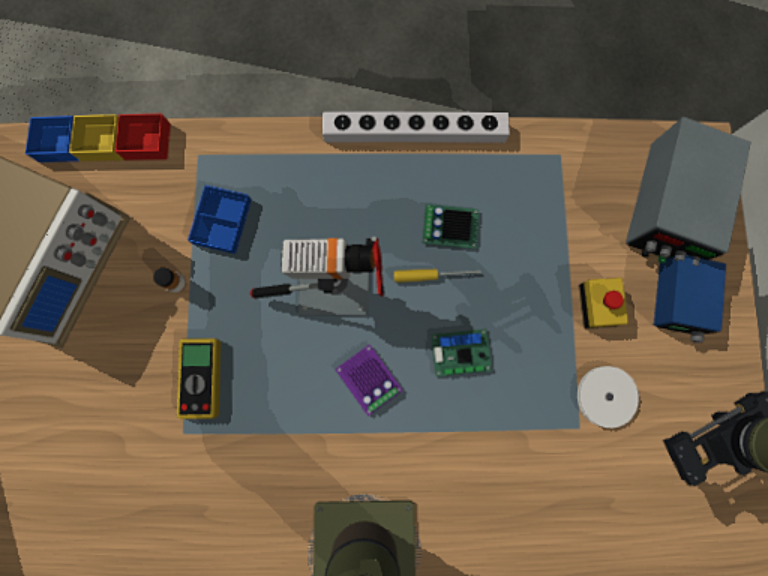

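Side view: the camera is at about (row 200, col 235) in native pixels, with the handle's red end at (284, 233). The red tab is at (177, 254).

Heat sink candidates, in native top-view pixels:
- (151, 300): green board with a black finned sink. This fits the description.
- (250, 245): purple look-alike, to be left alone.
- (236, 308): relay board, with blue relays and no sink.

I'll confirm with an enlarged crop.

```bash
python3 - <<'E'
from h import *
import pickle
a,b=pickle.load(open("s0.pkl","rb"))
f=cv2.resize(b["frame"][125:225,155:335,::-1],None,fx=4.4,fy=4.4,interpolation=cv2.INTER_CUBIC)
for i in range(0,180,20): cv2.putText(f,str(155+i),(int(i*4.4),10),0,.35,(0,0,255)); cv2.line(f,(int(i*4.4),0),(int(i*4.4),4),(0,0,255))
for i in range(0,100,20): cv2.putText(f,str(125+i),(0,int(i*4.4)+4),0,.35,(0,0,255))
cv2.imwrite("pics/c.png",f)
f=cv2.resize(a["frame"][160:295,190:320,::-1],None,fx=4.4,fy=4.4,interpolation=cv2.INTER_CUBIC)
for i in range(0,130,20): cv2.putText(f,str(190+i),(int(i*4.4),10),0,.35,(0,0,255))
for i in range(0,135,20): cv2.putText(f,str(160+i),(0,int(i*4.4)+4),0,.35,(0,0,255))
cv2.imwrite("pics/d.png",f)
print("hs top",onz(b,[151,300],.035),"hs side",onz(a,[193,212],.035),tri([ray(b,[151,300]),ray(a,[193,212])]))
E
```

```text
hs top [ 0.67544236 -0.19115149  0.035     ] hs side [ 0.69888813 -0.16409989  0.035     ] (array([ 0.69685714, -0.19516866,  0.00469466]), [np.float64(0.0122438560011121), np.float64(0.012243856001111955)])
```

View pics/c.png

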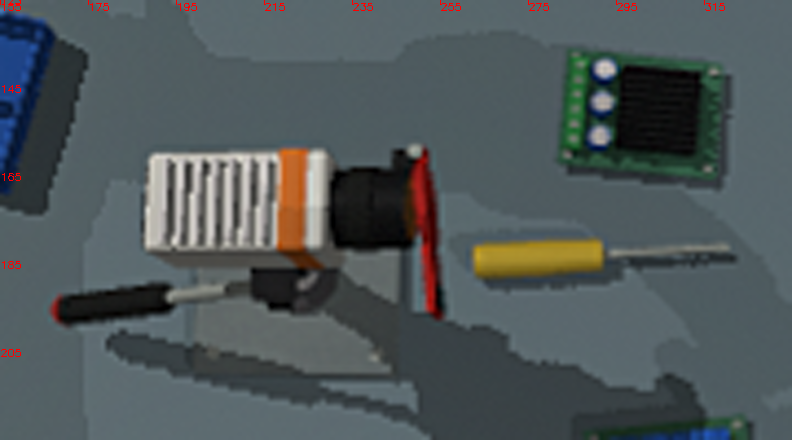

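View pics/d.png

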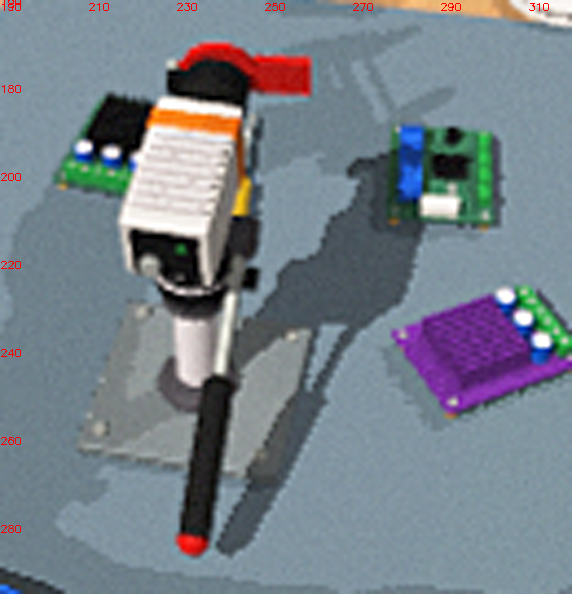

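The crops show the green board with the black finned sink, its sink centre at native top-view pixel (150, 304.5). The cover is nearly shut and its tab sticks out on the camera's right, towards the robot. Next I'll fit the stand and camera model to keypoints from both views.

```bash
cat >> h.py <<'E'
def cam2w(p,P):
    # p: sx,sy,standyaw,swivelworldyaw,tilt ; P in camera axes from crossing (m)
    return (R.from_euler("z",p[3])*R.from_euler("y",p[4])).apply(P)+[p[0],p[1],.172]
def tabpt(c,rad,off=0.003,z=0):
    s,k=np.sin(c),np.cos(c); return np.array([.098,.033,.05+z])+rad*np.array([s,-k,0])+off*np.array([k,s,0])
def tcam(p,h):
    """p,standpose; needed world yaw, tilt to look at h"""
    def f(v):
        q=[p[0],p[1],0,v[0],v[1]]; l=cam2w(q,np.array([.095,0,.05])); x=R.from_euler("zy",[0,0])
        ax=(R.from_euler("z",v[0])*R.from_euler("y",v[1])).inv().apply(h-l); return ax[1:]
    return least_squares(f,[p[3],.4]).x
E
python3 - <<'E'
from h import *
import pickle
a,b=pickle.load(open("s0.pkl","rb"))
def n(x,y,c0,r0): return [(y+.5)/4.4-.5+r0,(x+.5)/4.4-.5+c0]
B=lambda x,y:n(x,y,155,125); A=lambda x,y:n(x,y,190,160)
H=np.array([-np.cos(.52),0,-np.sin(.52)]); Y=np.array([0,-.036,0])
obs=[]
hs=lambda x,y,z:np.array([x,y,z])
cam=[(b,B(148,153),hs(-.06,.03,.08)),(b,B(147,247),hs(-.06,-.03,.08)),(b,B(330,150),hs(.05,.03,.08)),
 (b,B(54,309),Y+H*.2125),(b,B(170,292),Y+H*.0975),
 (a,A(192,545),Y+H*.2125),(a,A(217,380),Y+H*.0975),(a,A(242,110),hs(.05,-.03,.08)),(a,A(162,98),hs(.05,.03,.08)),(a,A(212,222),hs(-.06,-.03,.08)),(a,A(127,216),hs(-.06,.03,.08))]
pl=[(a,A(80,448)),(a,A(133,302)),(a,A(312,330)),(a,A(268,487)),(b,B(392,377)),(b,B(190,373))]
tab=[(a,A(310,58),.017),(a,A(310,95),-.017),(b,B(438,316),.017)]
def f(p):
    e=[proj(s,cam2w(p,P))[0]-o for s,o,P in cam]
    for s,o in pl:
        cs=[np.array([p[0],p[1],.012])+R.from_euler("z",p[2]).apply([i*.075,j*.075,0]) for i in(1,-1) for j in(1,-1)]
        d=proj(s,cs)-o; e.append(d[np.argmin((d**2).sum(1))])
    for s,o,z in tab: e.append(proj(s,cam2w(p,tabpt(p[5],.098,z=z)))[0]-o)
    return np.concatenate(e)
best=min((least_squares(f,[.55,0,y0,-1.57,t0,.1],loss="soft_l1") for y0 in(-1.57,-1.3,-1.9) for t0 in (0,.3)),key=lambda s:s.cost)
p=best.x; print("p",p.round(4),"cost",best.cost); print(f(p).reshape(-1,2).round(1).tolist())
C=[B(622,66),B(703,68),B(697,158),B(614,152)]; print("sink corners",np.round([onz(b,c,.035) for c in C],3).tolist())
h=np.mean([onz(b,c,.035) for c in C],0); print("h",h, "proj side",proj(a,h),"->crop",(proj(a,h)[0]-[160,190])*4.4)
np.savez("fit.npz",p=p,h=h)
t=tcam(p,h); print("need yaw,tilt",t,"delta",t-p[3:5],"swivel",t[0]-p[2],"range vs", p[3]-p[2])
print("tab",cam2w(p,tabpt(p[5],.082)),"hinge",cam2w(p,np.array([.098,.033,.05])),"grip",cam2w(p,Y+H*.155),"gripend",cam2w(p,Y+H*.2125))
q=p.copy();q[3:5]=t; print("grip target",cam2w(q,Y+H*.155),"end",cam2w(q,Y+H*.2125),"hinge",cam2w(q,np.array([.098,.033,.05])))
E
```

```text
p [ 0.5631  0.0631 -1.612  -1.5967 -0.1221  0.1209] cost 12.138594424856638
[[-0.2, -0.1], [1.1, -1.1], [-0.1, 0.2], [0.4, -0.5], [1.3, -1.2], [1.2, -0.3], [-0.6, 0.5], [-1.3, 0.7], [-1.1, -0.6], [1.3, -0.7], [-0.3, -2.2], [-1.3, -1.4], [-1.0, -0.5], [-0.6, 0.7], [-2.0, 1.4], [0.3, 0.5], [-0.4, -0.3], [0.4, 0.3], [-0.3, 0.4], [-0.8, -0.1]]
sink corners [[0.714, -0.179, 0.035], [0.712, -0.24, 0.035], [0.643, -0.233, 0.035], [0.648, -0.171, 0.035]]
h [ 0.67952456 -0.20571502  0.035     ] proj side [[186.6815505  219.53863719]] ->crop [117.39882219 129.97000363]
need yaw,tilt [-1.16216498  0.59266656] delta [0.43450951 0.71475155] swivel 0.4498667382157615 range vs 0.015357225654810458
tab [ 0.5124062  -0.03956152  0.2351298 ] hinge [ 0.59374887 -0.02888854  0.23356247] grip [0.53034326 0.18813781 0.07917569] gripend [0.53153478 0.23417121 0.04474087]
grip target [0.46865602 0.19067434 0.18325341] end [0.44586847 0.24330085 0.18742806] hinge [ 0.63679932 -0.0239941   0.15873238]
```

Measurements hold together: residuals are about 1 px (about 2 mm), the sink comes out near 60 mm, and the current swivel is about 0. I'll get the cover-opening waypoints now, using a closed finger to push the tab's rear face.

```bash
python3 - <<'E'
from h import *
d=np.load("fit.npz");p=d["p"]
rx=np.array([.0175,.009]) # half extents left, fwd
print("pre",cam2w(p,[.080,-.058,.05]).round(4))
last=None
for c in [.12,.4,.7,1.0,1.3,1.6,1.9,2.1,2.25]:
    nr=-np.array([np.cos(c),np.sin(c)]); dd=np.array([np.sin(c),-np.cos(c)])
    sup=.009*abs(nr[0])+.0175*abs(nr[1])
    rho=.085 if c<.3 else .08
    P=np.array([.098,.033])+rho*dd+nr*sup
    w=cam2w(p,[*P,.05]); print(c,w.round(4),None if last is None else (w-last).round(3)); last=w
print("left dir angle",p[3]+np.pi/2)
E
```

```text
pre [ 0.5032 -0.0087  0.2314]
0.12 [ 0.5081 -0.0259  0.2335] None
0.4 [ 0.5138 -0.0439  0.2357] [ 0.006 -0.018  0.002]
0.7 [ 0.5199 -0.0644  0.2381] [ 0.006 -0.02   0.002]
1.0 [ 0.5326 -0.0836  0.2405] [ 0.013 -0.019  0.002]
1.3 [ 0.5519 -0.0992  0.2423] [ 0.019 -0.016  0.002]
1.6 [ 0.5763 -0.1083  0.2434] [ 0.024 -0.009  0.001]
1.9 [ 0.5991 -0.1104  0.2435] [ 0.023 -0.002  0.   ]
2.1 [ 0.6151 -0.1079  0.2432] [ 0.016  0.003 -0.   ]
2.25 [ 0.6271 -0.1036  0.2426] [ 0.012  0.004 -0.001]
left dir angle -0.02587816097214124
```

Emit:
move_arm:
  targets:
    - [[0, 0, 0.14, 0.02, 0.04, 0.03, 0], [0, 0, 0.14, 0.02, 0.045, 0.01, 0], [0, 0, 0.14, 0.02, 0.045, 0.01, 0], [0, 0, 0.14, 0.02, 0.045, 0.01, 0], [0, 0, 0.14, 0.02, 0.045, 0.01, 0]]
  force: 10

```text
clock: 1.8
tool_pos: [0.3487, -0.3561, 0.3168]
eef_rot: [0.976, -0.218, -0.0, 0.003]
contact_force: [1.3, 0.1, -0.0]
opening: 0.571
```

Emit:
move_arm:
  targets:
    - [[0, 0, 0.138, 0.019, 0.044, 0.004, 0], [0, 0, 0.138, 0.019, 0.044, 0.004, 0], [0, 0, 0.138, 0.019, 0.044, 0, 0], [0, 0, 0, 0.019, 0.044, 0, 0], [0, 0, 0, 0.019, 0.044, 0, 0]]

```text
clock: 2.3
tool_pos: [0.4471, -0.1279, 0.3283]
eef_rot: [1.0, -0.004, 0.004, 0.005]
contact_force: [1.2, -0.4, -0.2]
opening: 0.115
```

Emit:
move_arm:
  targets:
    - [[0, 0, 0, 0.019, 0.043, 0, 0], [0, 0, 0, 0.019, 0.043, 0, 0], [0, 0, 0, 0.017, 0.04, 0, 0], [0, 0, 0, 0, 0, 0, 0]]

```text
clock: 2.7
tool_pos: [0.5058, 0.0114, 0.33]
eef_rot: [1.0, 0.001, 0.007, 0.003]
contact_force: [0.6, -1.1, -0.2]
opening: 0.005
```

Emit:
move_arm:
  targets:
    - [[0, 0, 0, -0.003, -0.02, -0.02, 0], [0, 0, 0, 0, 0, -0.03, 0], [0, 0, 0, 0, 0, -0.03, 0], [0, 0, 0, 0, 0, -0.016, 0], [0, 0, 0, 0, 0, 0, 0]]

```text
clock: 3.2
tool_pos: [0.5037, -0.0093, 0.2323]
eef_rot: [1.0, 0.003, 0.009, 0.003]
contact_force: [-0.5, 0.5, -0.1]
opening: 0.004
```

```bash
python3 - <<'E'
from h import *
a=r.snapshot("side");b=r.snapshot("top")
f=a["frame"][140:260,180:320];g=b["frame"][120:240,170:310]
cv2.imwrite("pics/e.png",cv2.resize(np.hstack([f,g])[:,:,::-1],None,fx=2.8,fy=2.8,interpolation=cv2.INTER_CUBIC))
print(r.get_state()["tool_pos"],r.get_state()["contact_force"])
E
```

```text
[ 0.50500288 -0.00891871  0.2341937 ] [-0.74132533 -1.10474751 -0.55346019]
```

View pics/e.png

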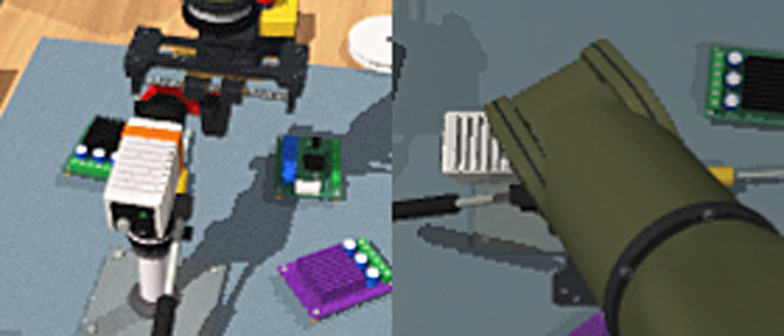

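The closed finger is behind the red tab and clear of the barrel, with no contact force. I'll push along the arc.

Emit:
move_arm:
  targets:
    - [[0, 0, 0, 0.003, -0.017, 0, 0], [0, 0, 0, 0.006, -0.018, 0.002, 0], [0, 0, 0, 0.006, -0.02, 0.002, 0], [0, 0, 0, 0, 0, 0, 0]]

```text
clock: 3.7
tool_pos: [0.523, -0.0647, 0.2436]
eef_rot: [1.0, 0.003, 0.016, 0.003]
contact_force: [-0.3, 0.8, 0.7]
opening: 0.005
```

Emit:
move_arm:
  targets:
    - [[0, 0.015, 0, 0.01, -0.019, -0.002, 0], [0, 0.015, 0, 0.019, -0.016, -0.001, 0], [0, 0, 0, 0.024, -0.009, 0, 0], [0, 0, 0, 0, 0, 0, 0]]

```text
clock: 4.1
tool_pos: [0.5778, -0.1058, 0.2453]
eef_rot: [1.0, 0.005, 0.003, 0.001]
contact_force: [-0.7, 0.1, 0.0]
opening: 0.006
```

Emit:
move_arm:
  targets:
    - [[0, 0, 0, 0.021, -0.004, -0.001, 0], [0, 0, 0, 0.016, 0.002, -0.001, 0], [0, 0, 0, 0.011, 0.004, 0, 0], [0, 0, 0, 0, 0, 0, 0]]

```text
clock: 4.5
tool_pos: [0.6234, -0.0981, 0.2455]
eef_rot: [1.0, 0.007, 0.002, 0.0]
contact_force: [1.0, -0.1, -0.3]
opening: 0.002
```

Emit:
move_arm:
  targets:
    - [[0, 0, 0, -0.02, -0.02, 0, 0], [0, 0, 0, -0.01, -0.01, 0.03, 0], [0, 0, 0, 0, 0, 0.045, 0], [0, 0, -0.04, 0, 0.03, 0.035, 0.5], [0, 0, 0, -0.005, 0.045, 0.01, 1]]

```text
clock: 5.0
tool_pos: [0.5792, -0.0556, 0.3675]
eef_rot: [1.0, -0.018, -0.003, 0.001]
contact_force: [1.1, 1.6, -0.3]
opening: 0.162
```

Emit:
move_arm:
  targets:
    - [[0, 0, 0, -0.01, 0.048, 0, 1], [-0.1, 0, 0, -0.01, 0.048, 0, 1], [-0.12, 0, 0, -0.01, 0.048, 0, 1], [-0.13, 0, 0, 0, 0.048, 0, 1], [0, 0, 0, 0, 0.048, 0, 1]]

```text
clock: 5.5
tool_pos: [0.541, 0.1886, 0.374]
eef_rot: [0.983, -0.022, 0.008, 0.183]
contact_force: [0.5, -0.8, -0.3]
opening: 0.616
```

```bash
python3 - <<'E'
from h import *
a=r.snapshot("side");b=r.snapshot("top")
f=a["frame"][130:300,180:320];g=b["frame"][120:290,170:310]
cv2.imwrite("pics/f.png",cv2.resize(np.hstack([f,g])[:,:,::-1],None,fx=2.8,fy=2.8,interpolation=cv2.INTER_CUBIC))
s=r.get_state();print(s["tool_pos"],s["contact_force"],R.from_quat(s["eef_rot"]).as_matrix().round(3))
d=np.load("fit.npz");p=d["p"]
for c in(1.8,2.0,2.2,2.3):
  for s,n in((a,"a"),(b,"b")): print(c,n,proj(s,cam2w(p,tabpt(c,.098)))[0].round(1))
E
```

```text
[0.54074464 0.19315207 0.37370707] [-0.0646249   0.35176551 -0.50531143] [[ 0.999 -0.038  0.009]
 [-0.033 -0.935 -0.352]
 [ 0.021  0.351 -0.936]]
1.8 a [155.8 228.7]
1.8 b [150.5 286. ]
2.0 a [156.5 222.8]
2.0 b [143.8 283.3]
2.2 a [158.  217.2]
2.2 b [137.9 279.4]
2.3 a [159.1 214.5]
2.3 b [135.2 277. ]
```

View pics/f.png

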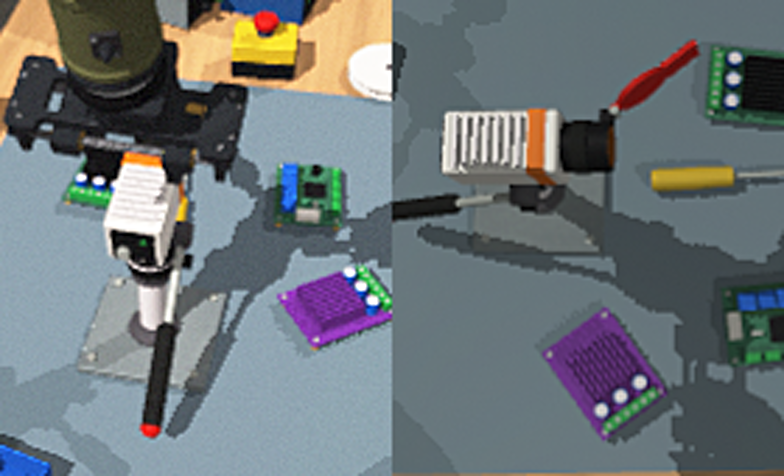

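Top view: the tab end is at about (135, 279), which puts the cover at about 2.25 rad, wide open and clear of the lens. Boards and screwdriver haven't moved. Now for the handle.

Emit:
move_arm:
  targets:
    - [[0, -0.02, 0, -0.005, 0.03, -0.035, 1], [0, 0, 0, -0.005, 0.03, -0.035, 1], [0, 0, 0, 0, 0.008, -0.04, 1], [0, 0, 0, 0, 0, 0, 1]]

```text
clock: 6.0
tool_pos: [0.5273, 0.2594, 0.267]
eef_rot: [0.984, -0.018, 0.02, 0.178]
contact_force: [-1.2, -0.8, 0.0]
opening: 1.0
```

Emit:
move_arm:
  targets:
    - [[0, 0.03, 0, 0.001, -0.015, -0.04, 1], [0, 0, 0, 0.001, -0.015, -0.04, 1], [0, 0, 0, 0, -0.015, -0.04, 1], [0, 0, 0, 0, -0.015, -0.04, 1], [0, 0, 0, 0, 0, 0, 1]]

```text
clock: 6.5
tool_pos: [0.532, 0.1942, 0.1142]
eef_rot: [0.984, -0.018, 0.01, 0.175]
contact_force: [-0.3, -1.7, 0.1]
opening: 0.996
```

Emit:
move_arm:
  targets:
    - [[0, 0, 0, -0.001, -0.006, -0.022, 1], [0, 0, 0, 0, -0.003, -0.019, 1], [0, 0, 0, 0, 0, 0, 1]]

```text
clock: 6.8
tool_pos: [0.5358, 0.1862, 0.0814]
eef_rot: [0.985, -0.021, 0.016, 0.172]
contact_force: [-0.2, 0.4, -0.1]
opening: 1.002
```

```bash
python3 - <<'E'
from h import *
a=r.snapshot("side");b=r.snapshot("top")
f=a["frame"][170:310,170:310];g=b["frame"][120:260,110:250]
cv2.imwrite("pics/g.png",cv2.resize(np.hstack([f,g])[:,:,::-1],None,fx=2.8,fy=2.8,interpolation=cv2.INTER_CUBIC))
s=r.get_state();print(s["tool_pos"],s["contact_force"])
E
```

```text
[0.53673757 0.18747074 0.08275661] [-0.58127485  0.68944334 -1.17393233]
```

View pics/g.png

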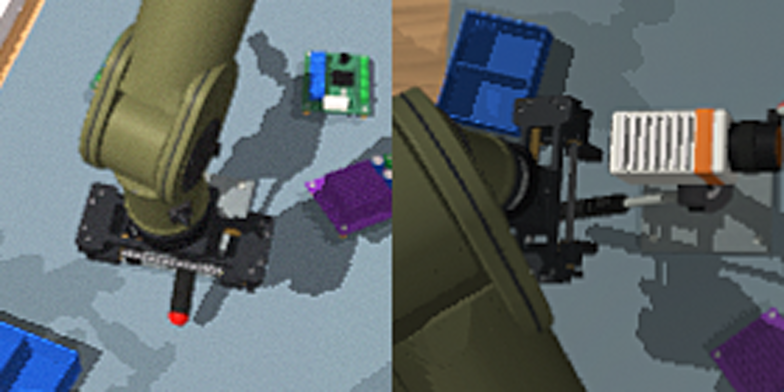

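The handle's black grip is between the jaws, with the red end showing beyond. I'll correct the last millimetres and close gently.

Emit:
move_arm:
  targets:
    - [[0, 0.01, 0, -0.007, -0.002, -0.011, 1], [0, 0, 0, 0, 0, 0, 0.15], [0, 0, 0, 0, 0, 0, 0.15], [0, 0, 0, 0, 0, 0, 0.15], [0, 0, 0, 0, 0, 0, 0.15]]
  force: 15

```text
clock: 7.4
tool_pos: [0.5315, 0.1884, 0.0762]
eef_rot: [0.985, -0.02, 0.015, 0.169]
contact_force: [-0.1, -0.3, 0.6]
opening: 0.662
```

Emit:
move_arm:
  targets:
    - [[0, 0, 0, 0, 0, 0, 0.1], [0, 0, 0, 0, 0, 0, 0.1], [0, 0, 0, 0, 0, 0, 0.1], [0, 0, 0, 0, 0, 0, 0.1]]

```text
clock: 7.8
tool_pos: [0.5316, 0.1885, 0.0763]
eef_rot: [0.985, -0.02, 0.015, 0.169]
contact_force: [0.8, -0.1, 0.1]
opening: 0.301
```

Emit:
move_arm:
  targets:
    - [[0, 0, 0, 0, 0, 0, 0.1], [0, 0, 0, 0, 0, 0, 0.1], [0, 0, 0, 0, 0, 0, 0.1]]

```text
clock: 8.1
tool_pos: [0.5311, 0.1887, 0.0762]
eef_rot: [0.985, -0.02, 0.015, 0.169]
contact_force: [-0.5, 1.1, 0.2]
opening: 0.243
```

```bash
cat > path.py <<'E'
from h import *
d=np.load("fit.npz");p=d["p"];h=d["h"]
s=r.get_state(); Rm=R.from_quat(s["eef_rot"]); G=s["tool_pos"]-.008*Rm.as_matrix()[:,2]
o=np.array([p[0],p[1],.172])
L=(R.from_euler("z",p[3])*R.from_euler("y",p[4])).inv().apply(G-o)
print("tcp",s["tool_pos"],"G",G.round(4),"in cam axes",L.round(4),"open",s["opening"],s["contact_force"])
t=tcam(p,h)
last=s["tool_pos"]
for k in np.linspace(0,1,13)[1:]:
    q=p.copy();q[3:5]=p[3:5]+k*(t-p[3:5]); g=cam2w(q,L); T=g+.008*(R.from_euler("z",q[3]-p[3])*Rm).as_matrix()[:,2]
    print(round(k,2),T.round(4),(T-last).round(4)); last=T
print("dyaw",t[0]-p[3])
E
python3 path.py
```

```text
tcp [0.53109742 0.18869175 0.07615729] G [0.5309 0.1914 0.0837] in cam axes [-0.1372 -0.0355 -0.0721] open 0.2432012817719405 [-0.5466757   1.07063384  0.23088551]
0.08 [0.5265 0.1925 0.0839] [-0.0046  0.0038  0.0077]
0.17 [0.5216 0.1956 0.0919] [-0.0049  0.0031  0.008 ]
0.25 [0.5165 0.1981 0.1002] [-0.0051  0.0025  0.0083]
0.33 [0.5113 0.1999 0.1087] [-0.0053  0.0018  0.0085]
0.42 [0.5059 0.2009 0.1174] [-0.0054  0.0011  0.0087]
0.5 [0.5004 0.2013 0.1263] [-0.0054  0.0003  0.0089]
0.58 [0.495  0.2009 0.1353] [-0.0054 -0.0004  0.009 ]
0.67 [0.4897 0.1997 0.1444] [-0.0053 -0.0011  0.0091]
0.75 [0.4845 0.1978 0.1536] [-0.0052 -0.0019  0.0092]
0.83 [0.4796 0.1953 0.1628] [-0.0049 -0.0026  0.0092]
0.92 [0.4749 0.192  0.172 ] [-0.0047 -0.0033  0.0092]
1.0 [0.4706 0.188  0.1812] [-0.0043 -0.0039  0.0092]
dyaw 0.43450951256095105
```

Emit:
move_arm:
  targets:
    - [[0.025, 0, 0.036, -0.0046, 0.0038, 0.0077, 0.1], [0.025, 0, 0.036, -0.0049, 0.0031, 0.008, 0.1], [0.025, 0, 0.036, -0.005, 0.0025, 0.0083, 0.1], [0.025, 0, 0.036, -0.0053, 0.0018, 0.0085, 0.1]]
  force: 25

```text
clock: 8.5
tool_pos: [0.5116, 0.2023, 0.1091]
eef_rot: [0.992, 0.056, 0.028, 0.112]
contact_force: [3.4, 1.7, -5.2]
opening: 0.245
```

Emit:
move_arm:
  targets:
    - [[0.025, 0, 0.036, -0.0055, 0.001, 0.0087, 0.1], [0.025, 0, 0.036, -0.0055, 0, 0.0089, 0.1], [0.025, 0, 0.036, -0.0055, -0.0005, 0.009, 0.1], [0.025, 0, 0.036, -0.0053, -0.001, 0.0091, 0.1], [0, 0, 0, 0, 0, 0, 0.1]]

```text
clock: 9.0
tool_pos: [0.4866, 0.2033, 0.1511]
eef_rot: [0.989, 0.134, 0.041, 0.053]
contact_force: [0.5, 1.2, -3.2]
opening: 0.244
```

```bash
cat > where.py <<'E'
from h import *
d=np.load("fit.npz");p=d["p"];h=d["h"];L=np.array([-.1372,-.0355,-.0721])
s=r.get_state(); Rm=R.from_quat(s["eef_rot"]); G=s["tool_pos"]-.008*Rm.as_matrix()[:,2]
f=lambda v:cam2w([p[0],p[1],0,*v],L)-G
v=least_squares(f,[-1.3,.3]); t=tcam(p,h)
print("est yaw,tilt",v.x,"resid",v.fun.round(4),"need",t,"left",t-v.x,"G err",(cam2w([p[0],p[1],0,*t],L)-G).round(4),s["contact_force"],s["moment"])
E
python3 where.py
```

```text
est yaw,tilt [-1.29499561  0.40131721] resid [ 0.0011 -0.002   0.0002] need [-1.16216498  0.59266656] left [0.13283063 0.19134935] G err [-0.0165 -0.0137  0.0298] [ 0.52669617  1.18569761 -3.19773154] [0.67036806 0.11550433 0.13930638]
```

Emit:
move_arm:
  targets:
    - [[0.025, 0, 0.036, -0.0055, -0.003, 0.01, 0.1], [0.025, 0, 0.036, -0.0055, -0.0045, 0.01, 0.1], [0.025, 0, 0.036, -0.0045, -0.005, 0.0085, 0.1], [0, 0, 0, 0, 0, 0, 0.1]]

```text
clock: 9.4
tool_pos: [0.4689, 0.1934, 0.1816]
eef_rot: [0.981, 0.189, 0.05, 0.01]
contact_force: [-1.2, 0.3, 0.8]
opening: 0.242
```

```bash
python3 where.py
```

```text
est yaw,tilt [-1.16713335  0.59543578] resid [ 0.0019 -0.0026 -0.0003] need [-1.16216498  0.59266656] left [ 0.00496838 -0.00276922] G err [ 0.0012 -0.003  -0.0008] [-1.20868873  0.2631469   0.84717106] [0.12821359 0.28454355 0.12701495]
```

Emit:
move_arm:
  targets:
    - [[0, 0, 0, 0, 0, 0, 1], [0, 0, 0, 0, 0, 0, 1], [0, 0, 0, 0, 0, 0, 1], [0, 0, 0, 0, 0, 0, 1], [0, 0, 0, 0, 0, 0, 1]]

```text
clock: 9.9
tool_pos: [0.4689, 0.1909, 0.1809]
eef_rot: [0.981, 0.188, 0.049, 0.015]
contact_force: [-0.6, -0.2, -0.6]
opening: 0.672
```

Emit:
move_arm:
  targets:
    - [[0, 0, 0, 0, 0, 0.01, 1], [0, 0, 0, 0, 0, 0.04, 1], [0, 0, 0, 0, 0, 0.04, 1], [0, 0, 0, 0, 0.03, 0.04, 1], [0, 0, 0, -0.02, 0.04, 0.02, 1]]

```text
clock: 10.4
tool_pos: [0.4482, 0.254, 0.3336]
eef_rot: [0.982, 0.183, 0.043, 0.018]
contact_force: [0.7, 0.7, -0.9]
opening: 0.999
```

Emit:
move_arm:
  targets:
    - [[0, 0, 0, -0.02, 0.04, 0, 1], [0, 0, 0, -0.02, 0.04, 0, 1], [0, 0, 0, -0.02, 0.03, 0, 1], [0, 0, 0, 0, 0, 0, 1]]

```text
clock: 10.8
tool_pos: [0.3825, 0.375, 0.342]
eef_rot: [0.982, 0.185, 0.047, 0.012]
contact_force: [-0.1, -0.2, -0.1]
opening: 0.999
```

```bash
python3 - <<'E'
from h import *
import pickle
a=r.snapshot("side");b=r.snapshot("top"); pickle.dump((a,b),open("s1.pkl","wb"))
for fr,n,r0,r1,c0,c1 in((a,"i.png",150,295,190,320),(b,"j.png",125,225,155,335)):
    f=cv2.resize(fr["frame"][r0:r1,c0:c1,::-1],None,fx=4,fy=4,interpolation=cv2.INTER_CUBIC) if n=="i.png" else cv2.resize(fr["frame"][r0:r1,c0:c1,::-1],None,fx=4.4,fy=4.4,interpolation=cv2.INTER_CUBIC)
    cv2.imwrite("pics/"+n,f)
E
```

```text
(no output)
```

View pics/i.png

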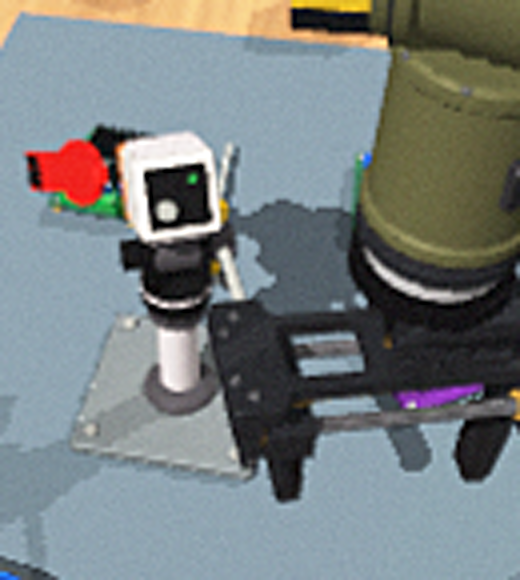

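View pics/j.png

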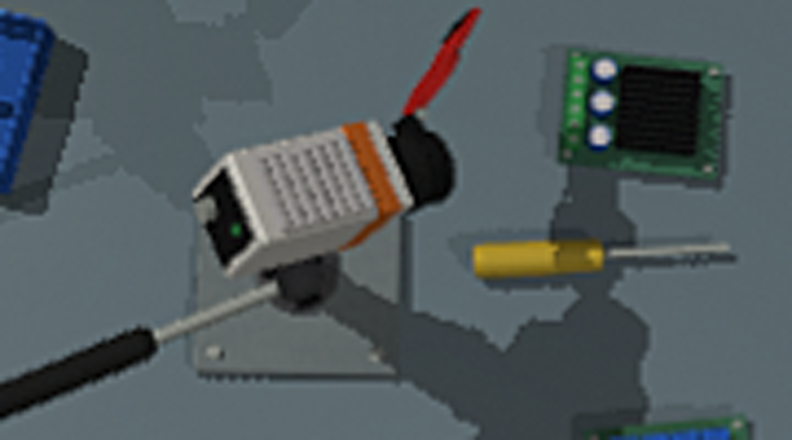

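Both views show the camera turned towards the board with the cover still open at its left, and the boards and screwdriver unmoved. I'll refit the pose from these views and refine the sink centre, since its side wall may bias it.

```bash
cat > refit.py <<'E'
from h import *
import pickle
a,b=pickle.load(open("s0.pkl","rb"));a1,b1=pickle.load(open("s1.pkl","rb"))
def n(x,y,c0,r0,k=4.4): return [(y+.5)/k-.5+r0,(x+.5)/k-.5+c0]
B=lambda x,y:n(x,y,155,125); A=lambda x,y:n(x,y,190,160); A1=lambda x,y:n(x,y,190,150,4)
H=np.array([-np.cos(.52),0,-np.sin(.52)]); Y=np.array([0,-.036,0]); hs=lambda *x:np.array(x)
cam0=[(b,B(148,153),hs(-.06,.03,.08)),(b,B(147,247),hs(-.06,-.03,.08)),(b,B(330,150),hs(.05,.03,.08)),(b,B(54,309),Y+H*.2125),(b,B(170,292),Y+H*.0975),
 (a,A(192,545),Y+H*.2125),(a,A(217,380),Y+H*.0975),(a,A(242,110),hs(.05,-.03,.08)),(a,A(162,98),hs(.05,.03,.08)),(a,A(212,222),hs(-.06,-.03,.08)),(a,A(127,216),hs(-.06,.03,.08))]
cam1=[(b1,B(232,152),hs(-.06,.03,.08)),(b1,B(374,122),hs(.05,.03,.08)),(b1,B(411,207),hs(.05,-.03,.08)),(b1,B(263,240),hs(-.06,-.03,.08)),(b1,B(149,343),Y+H*.0975),
 (a1,A1(120,147),hs(-.06,.03,.08)),(a1,A1(208,135),hs(-.06,-.03,.08)),(a1,A1(218,228),hs(-.06,-.03,.02)),(a1,A1(132,243),hs(-.06,.03,.02))]
pl=[(a,A(80,448)),(a,A(133,302)),(a,A(312,330)),(a,A(268,487)),(b,B(392,377)),(b,B(190,373))]
def f(p):
    e=[proj(s,cam2w(p,P))[0]-o for s,o,P in cam0]+[proj(s,cam2w([p[0],p[1],0,p[5],p[6]],P))[0]-o for s,o,P in cam1]
    for s,o in pl:
        cs=[np.array([p[0],p[1],.012])+R.from_euler("z",p[2]).apply([i*.075,j*.075,0]) for i in(1,-1) for j in(1,-1)]
        d=proj(s,cs)-o; e.append(d[np.argmin((d**2).sum(1))])
    return np.concatenate(e)
q=least_squares(f,[.563,.063,-1.6,-1.6,-.12,-1.16,.59],loss="soft_l1")
print("fit",q.x.round(4)); print(f(q.x).reshape(-1,2).round(1)[11:20].tolist())
bc=np.array([onz(b,B(*c),.0115) for c in[(570,50),(722,65),(718,175),(562,160)]]); print("board",bc.round(3).tolist(),"ctr",bc.mean(0))
# dark sink pixels
g=b1["frame"][130:170,278:325].astype(int); m=(g.max(2)<45).astype(np.uint8)
nn,l,st,ce=cv2.connectedComponentsWithStats(m); i=1+np.argmax(st[1:,4]); x,y,w,hh,_=st[i]; pts=np.argwhere(l==i)[:,::-1].astype(np.float32)
print("dark",st[i],"rect",cv2.minAreaRect(pts))
box=cv2.boxPoints(cv2.minAreaRect(pts)); W=np.array([onz(b1,[v+130,u+278],.035) for u,v in box]); print(W.round(3).tolist(),W.mean(0))
np.savez("fit2.npz",p=np.r_[q.x[:3],q.x[5:7]])
p=np.r_[q.x[:3],q.x[5:7]]
th=np.arctan2(*(bc[1]-bc[0])[[1,0]]); print("board edge dir",th)
# sink model box z .012(board)..035, 60mm square: silhouette match by IoU
from scipy.optimize import differential_evolution
M=np.zeros((384,512),np.uint8); M[130:170,278:325]=(l==i)
k=8; Mb=cv2.resize(M[130:170,278:325],None,fx=k,fy=k,interpolation=cv2.INTER_NEAREST)
def iou(v):
    P=np.array([[i*.03,j*.03] for i in(-1,1) for j in(-1,1)]); c,s=np.cos(v[2]),np.sin(v[2]); P=P@np.array([[c,s],[-s,c]])+v[:2]
    X=np.array([[*u,z] for u in P for z in(.014,.035)]); px=proj(b1,X); px=(px-[130,278]+.5)*k
    hu=cv2.convexHull(px[:,::-1].round().astype(np.int32)); I=np.zeros_like(Mb); cv2.fillConvexPoly(I,hu,1); return -(I&Mb).sum()/(I|Mb).sum()
o=differential_evolution(iou,[(.65,.71),(-.24,-.17),(th%(np.pi/2)-.15-np.pi/2,th%(np.pi/2)+.15-np.pi/2)],seed=0,maxiter=40); print("sink iou",o.x,o.fun)
for h in (np.array([*o.x[:2],.035]),np.array([.6795,-.2057,.035])):
    t=tcam(p,h); ax=(R.from_euler("z",p[3])*R.from_euler("y",p[4])).inv().apply(h-cam2w(p,[.095,0,.05])); print(h,"need",t,"err",t-p[3:5],"in cam frame mm",(ax*1000).round(1))
E
python3 refit.py
```

```text
fit [ 0.5636  0.0641 -1.6095 -1.5921 -0.117  -1.1806  0.6063]
[[-1.1, -0.3], [-0.8, 1.3], [-0.2, 1.5], [0.5, 1.4], [-1.3, -0.2], [2.8, 2.3], [2.9, 0.8], [0.1, 0.9], [-0.7, 2.0]]
board [[0.734, -0.143, 0.012], [0.722, -0.259, 0.012], [0.636, -0.252, 0.012], [0.648, -0.135, 0.012]] ctr [ 0.68534297 -0.19732228  0.0115    ]
dark [ 13  10  24  21 390] rect ((24.168033599853516, 19.65163803100586), (23.26768684387207, 19.55571937561035), 5.19442892074585)
[[0.651, -0.157, 0.035], [0.717, -0.164, 0.035], [0.709, -0.241, 0.035], [0.644, -0.232, 0.035]] [ 0.68017257 -0.19847668  0.035     ]
board edge dir -1.6740515463572183
sink iou [ 0.65006128 -0.23989365 -0.04441024] 424541301091103.7
[ 0.65006128 -0.23989365  0.035     ] need [-1.29378818  0.55471715] err [-0.11323725 -0.05155942] in cam frame mm [241.1 -35.7  16.3]
[ 0.6795 -0.2057  0.035 ] need [-1.16514743  0.59149561] err [ 0.0154035  -0.01478097] in cam frame mm [224.3   4.5   4.7]refit.py:36: RuntimeWarning: overflow encountered in scalar negative
  hu=cv2.convexHull(px[:,::-1].round().astype(np.int32)); I=np.zeros_like(Mb); cv2.fillConvexPoly(I,hu,1); return -(I&Mb).sum()/(I|Mb).sum()
```

```bash
sed -i 's/return -(I&Mb).sum()\/(I|Mb).sum()/return -float((I\&Mb).sum())\/float((I|Mb).sum())/; s/(g.max(2)<45)/(g.max(2)<38)/' refit.py; python3 refit.py | tail -4
python3 - <<'E'
from h import *
import pickle
a,b=pickle.load(open("s0.pkl","rb"));a1,b1=pickle.load(open("s1.pkl","rb"))
p=np.load("fit2.npz")["p"]; H=np.array([-np.cos(.52),0,-np.sin(.52)]); Y=np.array([0,-.036,0])
for nm,s,q,(r0,r1,c0,c1) in (("after",b1,p,(195,240,130,190)),("before",b,np.r_[p[:3],-1.5921,-.117],(185,200,164,193))):
    g=s["frame"][r0:r1,c0:c1].astype(int); m=(g.max(2)<50).astype(np.uint8)
    nn,l,st,ce=cv2.connectedComponentsWithStats(m); i=1+np.argmax(st[1:,4]); pts=np.argwhere(l==i).astype(float)+[r0,c0]
    print(nm,st[i])
    cs=np.unique(pts[:,1])[2:-2]; mid=np.array([[pts[pts[:,1]==c,0].mean(),c] for c in cs])
    def f(v):
        X=[cam2w([*q[:3],v[0],q[4]],Y+H*t) for t in(.08,.25)]; u=proj(s,X); k=(u[1,0]-u[0,0])/(u[1,1]-u[0,1])
        return mid[:,0]-(u[0,0]+k*(mid[:,1]-u[0,1]))-v[1]
    z=least_squares(f,[q[3],0]); print("yaw",z.x, "rms",z.fun.std(),"n",len(mid), "yaw w/o offset",least_squares(lambda v:f([v[0],0]),[q[3]]).x)
E
```

```text
board edge dir -1.6740515463572183
sink iou [ 0.68273458 -0.20551278 -0.06388959] -0.9328930202217873
[ 0.68273458 -0.20551278  0.035     ] need [-1.15481292  0.5895505 ] err [ 0.02573801 -0.01672607] in cam frame mm [225.2   7.6   5.3]
[ 0.6795 -0.2057  0.035 ] need [-1.16514743  0.59149561] err [ 0.0154035  -0.01478097] in cam frame mm [224.3   4.5   4.7]
after [ 22   5  38  20 281]
yaw [-1.16821597  0.52644089] rms 0.19620953091190949 n 34 yaw w/o offset [-1.15953013]
before [  4   5  25   9 155]
yaw [-1.59203521  0.18837045] rms 0.14345114601325687 n 21 yaw w/o offset [-1.5874679]
```

Estimates of the remaining aim error agree in sign: yaw is short by about 0.01–0.025 rad and tilt is over by about 0.006–0.017. That is about 3–8 mm at the sink. There is plenty of time, so I'll regrasp and trim.

Emit:
move_arm:
  targets:
    - [[0, 0, 0, 0.022, -0.044, 0, 1], [0, 0, 0, 0.022, -0.046, 0, 1], [0, 0, 0, 0.022, -0.046, 0, 1], [0, 0, 0, 0.019, -0.044, -0.01, 1], [0, 0, 0, 0, 0, 0, 1]]

```text
clock: 11.4
tool_pos: [0.4725, 0.1804, 0.3312]
eef_rot: [0.983, 0.178, 0.046, 0.017]
contact_force: [-0.9, 0.2, -0.5]
opening: 1.0
```

Emit:
move_arm:
  targets:
    - [[0, 0, 0, -0.003, 0.011, -0.03, 1], [0, 0, 0, 0, 0, -0.04, 1], [0, 0, 0, 0, 0, -0.04, 1], [0, 0, 0, 0, 0, -0.03, 1], [0, 0, 0, 0, 0, 0, 1]]

```text
clock: 11.9
tool_pos: [0.4735, 0.1811, 0.1888]
eef_rot: [0.985, 0.168, 0.047, 0.019]
contact_force: [-0.4, -0.1, -0.1]
opening: 1.002
```

Emit:
move_arm:
  targets:
    - [[0, 0, 0.04, -0.0045, 0.01, -0.008, 1], [0, 0, 0, 0, 0, 0, 1]]

```text
clock: 12.1
tool_pos: [0.4698, 0.1913, 0.1819]
eef_rot: [0.981, 0.188, 0.048, 0.018]
contact_force: [0.3, 0.4, 0.2]
opening: 0.998
```

Emit:
move_arm:
  targets:
    - [[0, 0, 0, -0.001, 0, -0.001, 0.6], [0, 0, 0, 0, 0, 0, 0.5], [0, 0, 0, 0, 0, 0, 0.4], [0, 0, 0, 0, 0, 0, 0.3], [0, 0, 0, 0, 0, 0, 0.1]]
  force: 10

```text
clock: 12.6
tool_pos: [0.471, 0.1927, 0.185]
eef_rot: [0.981, 0.187, 0.052, 0.018]
contact_force: [0.2, -0.1, -0.3]
opening: 0.571
```

Emit:
move_arm:
  targets:
    - [[0, 0, 0, 0, 0, 0, 0.1], [0, 0, 0, 0, 0, 0, 0.1], [0, 0, 0, 0, 0, 0, 0.1], [0, 0, 0, 0, 0, 0, 0.1], [0, 0, 0, 0, 0, 0, 0.1]]

```text
clock: 13.1
tool_pos: [0.4703, 0.1927, 0.1849]
eef_rot: [0.981, 0.188, 0.052, 0.017]
contact_force: [0.1, 0.3, 0.7]
opening: 0.247
```

```bash
python3 where.py
```

```text
est yaw,tilt [-1.17235277  0.61711832] resid [ 0.0014 -0.0019 -0.0003] need [-1.16216498  0.59266656] left [ 0.0101878  -0.02445175] G err [-0.0001 -0.0024 -0.0041] [0.14470558 0.30077603 0.72503821] [-0.10042847 -0.10444349 -0.09076954]
```

Emit:
move_arm:
  targets:
    - [[0, 0, 0.016, -0.0024, -0.0018, -0.0017, 0.1], [0, 0, 0, 0, 0, 0, 0.1]]
  force: 20

```text
clock: 13.3
tool_pos: [0.4689, 0.1916, 0.1838]
eef_rot: [0.979, 0.196, 0.053, 0.016]
contact_force: [-1.5, -0.8, -0.2]
opening: 0.244
```

```bash
python3 where.py
```

```text
est yaw,tilt [-1.16076317  0.61005229] resid [ 0.0013 -0.0018 -0.0003] need [-1.16216498  0.59266656] left [-0.00140181 -0.01738573] G err [ 0.0014 -0.0013 -0.0029] [-1.51205374 -0.80052697 -0.21461286] [-0.09894514  0.42022969 -0.1067878 ]
```

Emit:
move_arm:
  targets:
    - [[0, 0, 0.006, -0.0012, -0.0009, -0.0012, 0.1], [0, 0, 0, 0, 0, 0, 0.1]]

```text
clock: 13.5
tool_pos: [0.4682, 0.1912, 0.183]
eef_rot: [0.978, 0.199, 0.054, 0.016]
contact_force: [-0.5, 0.6, 0.8]
opening: 0.241
```

```bash
python3 where.py
```

```text
est yaw,tilt [-1.15565085  0.6050626 ] resid [ 0.0013 -0.0017 -0.0003] need [-1.16216498  0.59266656] left [-0.00651413 -0.01239604] G err [ 0.002  -0.0009 -0.0022] [-0.4728472   0.63950724  0.75351115] [-0.03691472  0.14708786 -0.1687559 ]
```

Both shifts are as planned (yaw +0.017, tilt −0.012). I'll release, retreat and check.

Emit:
move_arm:
  targets:
    - [[0, 0, 0, 0, 0, 0, 1], [0, 0, 0, 0, 0, 0, 1], [0, 0, 0, 0, 0, 0, 1], [0, 0, 0, 0, 0, 0, 1], [0, 0, 0, 0, 0, 0, 1]]

```text
clock: 14.0
tool_pos: [0.4674, 0.1896, 0.182]
eef_rot: [0.978, 0.199, 0.053, 0.017]
contact_force: [-0.4, 0.3, 0.3]
opening: 0.673
```

Emit:
move_arm:
  targets:
    - [[0, 0, 0, 0, 0, 0.01, 1], [0, 0, 0, 0, 0, 0.04, 1], [0, 0, 0, 0, 0, 0.04, 1], [0, 0, 0, 0, 0.03, 0.04, 1], [0, 0, 0, -0.02, 0.04, 0.02, 1]]

```text
clock: 14.5
tool_pos: [0.4464, 0.2527, 0.335]
eef_rot: [0.98, 0.194, 0.047, 0.02]
contact_force: [0.6, 1.0, -0.5]
opening: 1.002
```

Emit:
move_arm:
  targets:
    - [[0, 0, 0, -0.02, 0.04, 0.03, 1], [0, 0, 0, -0.03, 0.03, 0.03, 1], [0, 0, 0, -0.03, 0.02, 0.03, 1], [0, 0, 0, -0.03, 0, 0.03, 1], [0, 0, 0, 0, 0, 0, 1]]

```text
clock: 15.0
tool_pos: [0.3295, 0.3467, 0.462]
eef_rot: [0.978, 0.2, 0.049, 0.013]
contact_force: [0.5, 0.3, -0.4]
opening: 0.999
```

```bash
python3 - <<'E'
from h import *
import pickle
a=r.snapshot("side");b=r.snapshot("top"); pickle.dump((a,b),open("s2.pkl","wb"))
f=b["frame"][115:255,125:335,::-1]
cv2.imwrite("pics/k.png",cv2.resize(f,None,fx=3.8,fy=3.8,interpolation=cv2.INTER_CUBIC))
a0,b0=pickle.load(open("s0.pkl","rb"))
for n,(r0,r1,c0,c1) in dict(pb=(130,170,278,328),drv=(175,195,258,325),relay=(215,255,285,330)).items():
    x=b0["frame"][r0:r1,c0:c1].astype(np.float32).mean(2);y=b["frame"][r0:r1,c0:c1].astype(np.float32).mean(2); print(n,cv2.phaseCorrelate(x,y))
p=np.load("fit2.npz")["p"]; H=np.array([-np.cos(.52),0,-np.sin(.52)]); Y=np.array([0,-.036,0])
r0,r1,c0,c1=195,240,130,190
g=b["frame"][r0:r1,c0:c1].astype(int); m=(g.max(2)<50).astype(np.uint8)
nn,l,st,ce=cv2.connectedComponentsWithStats(m); i=1+np.argmax(st[1:,4]); pts=np.argwhere(l==i).astype(float)+[r0,c0]; print(st[i])
cs=np.unique(pts[:,1])[2:-2]; mid=np.array([[pts[pts[:,1]==c,0].mean(),c] for c in cs])
def f(v):
    X=[cam2w([*p[:3],v[0],.59],Y+H*t) for t in(.08,.25)]; u=proj(b,X); k=(u[1,0]-u[0,0])/(u[1,1]-u[0,1])
    return mid[:,0]-(u[0,0]+k*(mid[:,1]-u[0,1]))-v[1]
z=least_squares(f,[p[3],0]); print("yaw",z.x,z.fun.std(),least_squares(lambda v:f([v[0],0]),[p[3]]).x)
E
```

```text
pb ((-0.1764115120335994, -0.07666149374179909), 0.8459539439678192)
drv ((0.13624106701032446, 0.13062785772576113), 0.7205943656050496)
relay ((0.363731416867779, -0.11386177392527586), 0.9247275678316752)
[ 23   5  37  21 281]
yaw [-1.15900001  0.3562021 ] 0.20396903331935862 [-1.15312688]
```

View pics/k.png

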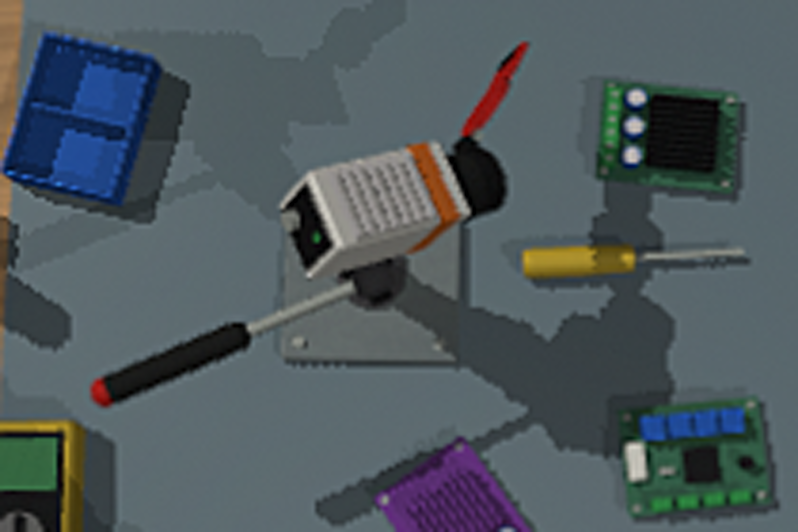

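The camera points at the sink, the cover is open, the gripper is off the handle, and the boards and screwdriver haven't moved. Handing in.

```bash
python3 -c "
from plant import r
print(r.get_state()['qd'].round(3)); print(r.finish_job())"
```

```text
[ 0.022  0.045  0.054  0.028  0.019 -0.005 -0.003]
the job is handed in; nothing more can be done
None
```

I opened the lens cover, aimed the thermal camera at the middle of the power board's heat sink, let go and handed the job in at about 15 s of the 53 s allowed. No verdict is reported.

- **Cover:** I pushed the red tab from behind with the closed fingers. It was measured at about 2.25 rad of its 2.3 rad range, and the last picture still shows it wide open.
- **Aim:** I turned and tilted the camera by its handle, let go, then regrasped once for a small trim of about 0.017 rad in swivel and 0.012 rad in tilt. The heading read from the handle is -1.153 to -1.159 rad, against -1.155 needed.
- **Least certain check:** Tilt is the weaker number. Before the trim, the two estimates, from the tool and from the pictures, were 0.595 and 0.606 rad against 0.590 needed. The trim brings them to about 0.583 and 0.594, and I did not measure tilt again afterwards. Together with the calibration, that leaves an expected miss of a few millimetres at the heat sink.
- **Everything else:** The power board, relay board and screwdriver show shifts under 0.4 pixel, so they did not move. I did not measure the purple look-alike or the other items, but the arm never worked near them. The gripper stands clear of everything, and the highest force seen on the tool at the end of a move was about 6 N.

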